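Clip the candle carousel's spindle with the fork tool

TASK

Lock the round candle tray onto its spindle: take the fork tool and with it push the split clip that lies on the tray sideways onto the narrow neck of the cushioned spindle, pushing gently until it snaps fully home and no further, then lay the fork back down flat on the table clear of the tray. Push the clip with the fork only, never with the fingers, and leave the two tealights on the tray and the brass cup where they are.

Things in the scene. Friction and masses are not known exactly. Their poses are not given: they have to be found in the camera images.
- stand: Low round dark-wood display stand, fixed to the table: a tray 220 mm across whose flat top is 34 mm above the table. Origin at table level under the tray's centre. Its +x axis is the way the clip has to be pushed: the clip lies on the -x side of the spindle, two tealights on the +x side.
- spindle_neck (a point): Point on the spindle's axis, 4 mm above the tray top (moves with the spindle). From the tray up to 11 mm above it the spindle is a neck 18 mm across, the groove for the clip; above that is a plain head 26 mm across that ends 41 mm above the tray.
- clip: Split clip of bright steel, a flat C lying on the tray, 8 mm thick, 39 mm long (x from -26 to +13 mm), 33 mm wide. Origin on the underside at the middle of its bore, x towards its open mouth. At the back a straight bridge 32 mm wide, from a flat back face at x = -26 mm to x = -9.5 mm; two springy jaws run forward from it at y = +-13 mm to round nibs at x = +8 mm, 13 mm apart.
- clip_bore (a point): Middle of the clip's bore, 4 mm above its underside (half its thickness). At home it lies within a millimetre of spindle_neck, the neck held between bridge and nibs. The push needed to spread the jaws builds up to roughly 9 to 15 N (a fork rubbing on the tray adds to it); then they snap shut behind the neck and the push drops by several N. Stop there.
- jaw_l (a joint): Opening of the clip's left jaw in rad: 0 closed, about 0.1 while the neck passes the nib.
- jaw_r (a joint): Opening of the clip's right jaw in rad, as jaw_l.
- fork: Fork tool, 140 g, 141 mm long, standing on the table on its blade and heel. Origin level with its underside, under the middle of the handle; x points forward to the tines. Handle: black bar from x = -48 to +48 mm, 16 mm wide (y), 16 to 36 mm above the underside, to be pinched across y from above. At x = -46 mm a heel, 10 mm long, 16 mm wide, comes down to the underside.
- fork_seat (a point): Middle of the flat pocket face (seat) of the fork, 80 mm ahead of its origin, 4 mm above the underside. The flat aluminium blade, 8 mm thick (0 to 8 mm above the underside), 50 mm wide, begins at x = 40 mm; past the seat two 7 mm wide round-ended tines go on 10 mm at both sides of a pocket 36 mm wide, which takes the clip's bridge from behind.
- cup: Small empty brass tealight cup, 63 mm across and 46 mm high, standing on the table at one side of the stand; the fork lies at the other side. Bystander. Origin at the centre of its underside.
- tea_a: Tealight candle in an aluminium shell, 38 mm across, 18 mm high, on the far left of the tray. Bystander. Origin at the centre of its underside.
- tea_b: Tealight like tea_a, 17 mm high, on the far right of the tray. Bystander. Origin at the centre of its underside.
- spindle: Upright steel spindle at the tray's centre; origin on its axis at the tray top. It stands in a soft rubber-filled slot: pushed along the stand's x it gives elastically by 10 mm or more and springs back, so where it rests does not tell how far to push; the force does. Over 20 N between clip and spindle counts as ramming, and so does over 10 N once the clip is home.
Things that resemble listed ones, but are neither listed nor needed, are in the scene too. Of the things like the fork, leave any that is green or pink; of the rest the larger one is meant.

How it is judged:
By the outcome, as a careful person would: the job done as asked, in the order asked, and still so for the second after the job is handed in, with the robot touching nothing.
It also fails if it takes over 67 s, if anything falls off the work surface, if the arm or the gripper's body presses on something with over 40 N, if the wrist force passes 120 N, or if a joint passes its speed limit or range.

ROBOT

A 6-joint arm with a two-finger parallel gripper is mounted at the origin on a cart in front of the work surface, level with it; the furniture and walls round the work are solid. World frame = base frame: x ahead of the robot, y to its left, z up, the work surface at z = 0. Lengths are in m, angles in rad, forces in N, time in s.
With the tool pointing down it reaches from about 0.35 to 0.875 m from the base axis. Payload 15.5 kg.
Tool frame: the origin (TCP) lies midway between the tips of the shut fingers; the grasp point (between the pads) lies 19 mm behind it; z points along the fingers, y is the line along which they close (so a half turn about z gives the same grasp; the last joint's range is limited). The gripper opens to 85 mm and grips with 20 to 120 N. Pads are 22 mm wide; open, the fingers measure 114 mm over their backs; the gripper's body (76 mm by 85 mm) begins 54 mm behind the grasp point. The pads swing forward as they close: fully open they stand 13 mm farther back than shut.
Start: joints at [1.091, 0.494, 1.345, -0, 1.302, -0.096], TCP at [0.235, 0.579, 0.231] pointing down, gripper open.
Joint ranges: [-2.91, 2.91], [-0.82, 2.16], [0.22, 2.67], [-1.22, 4.37], [0.12, 2.79], [-3.08, 3.08]. Speed limits (rad/s): [1.89, 1.89, 2.57, 3.01, 3.01, 3.01].

INTERFACE

Orientations are given as a unit quaternion [x, y, z, w].
In Python, from station import telemetry, viewer, order gives the robot as it stands.
- The arm moves only by the shell command python3 -m creep 'ROWS' [FORCE]. ROWS is JSON, a list of rows, each a list of 5 numbers: the shift along the world's x, y, z in units of 40 mm (1.0 is 40 mm), then the turn about the world's z in units of 8 degrees (1.0 is 8 degrees), then the gripper command: -1 is shut, 1 is fully open, values between are in proportion. In form: [[x, y, z, turn, fingers], ...]. A call has 1 to 5 rows; each row shifts and turns the commanded pose from where the row before left it; what a row does not reach is not made up. A row lasts 1/10 s, in which the tool goes at most 50 mm and 8.59 degrees, less where a joint would pass 70% of its speed; a pose out of reach is approached as far as the arm can. A call is refused whole if a number of a shift passes 1 or a number of a turn 1, either way. A call with a gripper value outside its range is refused whole. The fingers move at their own pace and stop on an object; FORCE is the grip in N (left out, the last holds). Time passes only in rows, so rows that do not move let the fingers close. It gives the time, the measured TCP pose, the force, the opening and the grip force at its end, in the units of the state.
- telemetry.get_state(): the state, without advancing time (a new reading comes with each control period).
- viewer.capture(name): name is "scene" or "top" or "wrist"; returns a dict with "frame" (420x560x3 uint8, blue, green, red), "intrinsics" (3x3 intrinsics, pixels), "cam_to_world" (4x4, takes a point from camera to world coordinates). Camera axes: x right, y down, z forward; pixel columns grow to the right and rows downward; lengths in m; the calibration is good to about 2 mm. The wrist camera is an equidistant fisheye: a pixel r from the principal point sees the ray r / f radians off the axis. A picture is of the moment at which its call begins. There is no depth.
- order.sign_off(): hands the job in; it is judged then, once.
The state is a dict: "clock": time; "qpos": joint angles; "qvel": joint speeds; "joint_torque": joint torques, N m; "tcp_pos": TCP position; "tcp_rot": TCP orientation; "force": force on the tool from outside, world axes, zero at the start; "torque": the same for the moment, N m; "grip_width": finger opening in m; "grip_force": force on a finger pad.
Only numpy, scipy, OpenCV 4.12 (cv2) and the standard library are available. Lean on these libraries where they do the work, as an engineer would, in place of code of your own. Each camera call takes 0.05 s, during which the arm holds its last target. There are 200 camera calls.

## Working session

There is one attempt and no reset: what is moved stays moved. The work goes in short steps, Python scripts to look and compute and a shell command to move; the robot and the scene stay as the last step left them, time stands still between calls to the robot, and variables do not carry over. Pictures are saved under pics/ and viewed, at most 14 in all, crops included, and the job is handed in when it is done.

```bash
ls; mkdir -p pics; cat > h.py <<'E'
import numpy as np, cv2
from station import telemetry, viewer, order
def cap(n, f=None):
    c=viewer.capture(n); 
    if f: cv2.imwrite('pics/'+f,c['frame']); np.savez('pics/'+f[:-4],**c)
    return c
def ray(c,u,v):
    K=np.array(c['intrinsics']);T=np.array(c['cam_to_world'])
    d=np.array([(u-K[0,2])/K[0,0],(v-K[1,2])/K[1,1],1.]); return T[:3,3],T[:3,:3]@d
def onz(c,u,v,z):
    o,d=ray(c,u,v); return o+d*(z-o[2])/d[2]
def st():
    s=telemetry.get_state(); print({k:np.round(s[k],4).tolist() for k in ['clock','tcp_pos','tcp_rot','force','grip_width','grip_force']})
E
python3 - <<'E'
from h import *
a=cap('scene','s1.png');b=cap('top','t1.png')
for c in(a,b): print(c['intrinsics'],np.round(c['cam_to_world'],4))
st()
E
```

```text
pics
[[381.9790136    0.         275.03105305]
 [  0.         381.9790136  205.64965167]
 [  0.           0.           1.        ]] [[ 0.7729 -0.291   0.5638 -0.0039]
 [-0.6345 -0.3458  0.6913 -0.6991]
 [-0.0062 -0.892  -0.4519  0.4882]
 [ 0.      0.      0.      1.    ]]
[[536.78306553   0.         276.74238498]
 [  0.         536.78306553 215.17791385]
 [  0.           0.           1.        ]] [[-1.5200e-02 -9.9930e-01  3.3600e-02  4.7540e-01]
 [-9.9990e-01  1.5200e-02 -1.0000e-03 -2.9200e-02]
 [ 5.0000e-04 -3.3600e-02 -9.9940e-01  1.6085e+00]
 [ 0.0000e+00  0.0000e+00  0.0000e+00  1.0000e+00]]
{'clock': 0.1, 'tcp_pos': [0.2345, 0.579, 0.2308], 'tcp_rot': [0.1912, 0.9815, -0.0005, -0.0002], 'force': [-0.5746, -0.2335, 0.3282], 'grip_width': 0.0853, 'grip_force': 0.0}
```

View pics/t1.png

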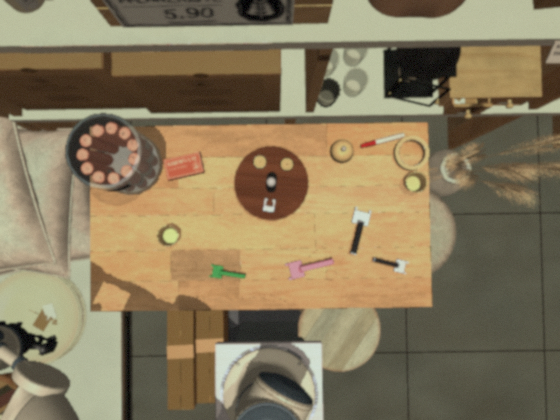

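View pics/s1.png

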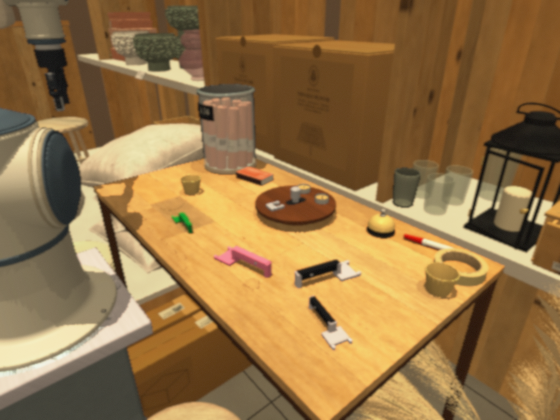

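The top view shows the tray at about (271,183), the clip at (269,205) with its mouth up (+x), and the tealights at (260,161) and (287,164). The larger black fork is at (359,230) with its tines up. The small fork at (390,264) and the green and pink ones are decoys. The cup at the other side of the stand is at (170,236).

```bash
python3 - <<'E'
from h import *
b=dict(np.load('pics/t1.npz')); f=b['frame']
hsv=cv2.cvtColor(f,cv2.COLOR_BGR2HSV)
def comps(m,x0,y0,x1,y1,z,name,mina=8):
    mm=np.zeros(m.shape,np.uint8); mm[y0:y1,x0:x1]=m[y0:y1,x0:x1]
    n,l,s,c=cv2.connectedComponentsWithStats(mm)
    for i in range(1,n):
        if s[i,4]<mina: continue
        r=cv2.minAreaRect(np.argwhere(l==i)[:,::-1].astype(np.float32))
        print(name,s[i].tolist(),c[i].round(1),np.round(r[0],1),np.round(r[1],1),round(r[2],1),onz(b,*c[i],z).round(4))
gray=(hsv[...,1]<70)&(hsv[...,2]>140)
dark=(hsv[...,2]<70)
tray=(hsv[...,2]<110)
comps(gray,330,190,380,260,.008,'forkblade'); comps(dark,330,190,380,260,.036,'handle')
comps(gray,235,145,310,222,.042,'clip'); comps(tray,225,135,320,228,.034,'tray')
im=cv2.resize(f[140:265,225:390],None,fx=4.8,fy=4.8,interpolation=cv2.INTER_CUBIC); cv2.imwrite('pics/t1c.png',im)
E
```

```text
forkblade [351, 206, 21, 21, 244] [360.8 216.3] [361.  216.1] [17.5 17.2] 14.0 [ 0.522  -0.2816  0.008 ]
handle [352, 223, 10, 29, 122] [356.7 237. ] [356.6 236.9] [ 4.1 29.1] 14.0 [ 0.4607 -0.2638  0.036 ]
clip [267, 178, 8, 8, 48] [270.6 181.4] [270.5 181.5] [7. 7.] 90.0 [ 0.6273 -0.0145  0.042 ]
clip [263, 198, 13, 14, 117] [268.7 205.6] [268.8 204.9] [11.8 12.9] 7.1 [ 0.5563 -0.0076  0.042 ]
tray [244, 147, 58, 20, 505] [272.3 155.7] [273.1 156.2] [57.2 18.4] 5.7 [ 0.7038 -0.0205  0.034 ]
tray [236, 169, 71, 50, 2274] [270.6 190.4] [270.6 194. ] [70.3 48.2] 2.2 [ 0.6015 -0.0139  0.034 ]
```

View pics/t1c.png

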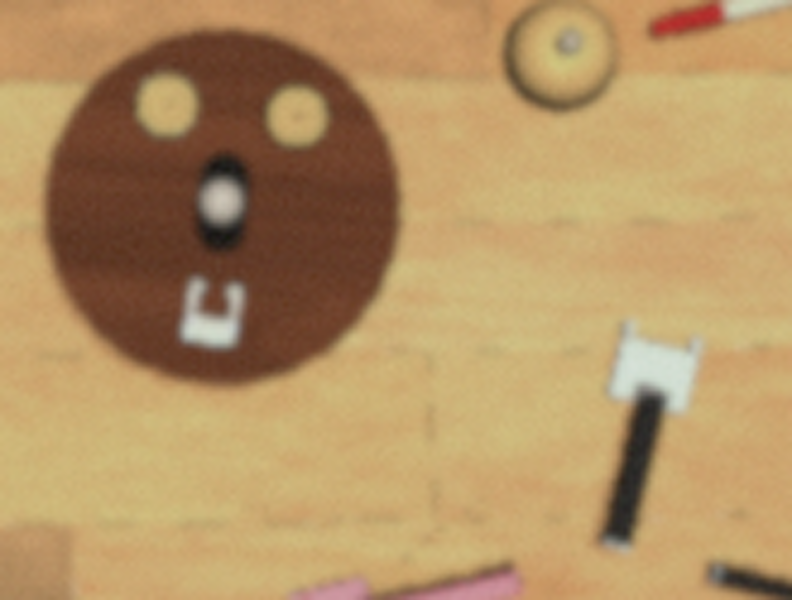

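```bash
python3 -m creep '[[0.36,-0.96,0,0.06,1],[0.36,-0.96,0,0.06,1],[0.36,-0.96,0,0.06,1],[0.36,-0.96,0,0.06,1],[0.36,-0.96,0,0.06,1]]' 30 | tail -1; python3 -m creep '[[0.36,-0.96,0,0.06,1],[0.36,-0.96,0,0.06,1],[0.36,-0.96,0,0.06,1],[0.36,-0.96,0,0.06,1],[0.36,-0.96,0,0.06,1]]' >/dev/null; python3 -m creep '[[0.36,-0.96,0,0.06,1],[0.36,-0.96,0,0.06,1],[0.36,-0.96,0,0.06,1],[0.36,-0.96,0,0.06,1],[0,0,0,0,1]]'
python3 - <<'E'
from h import *
c=cap('wrist','w1.png');st();print(c['intrinsics'],np.round(c['cam_to_world'],4))
E
```

```text
grip_force: 0.0
clock: 1.6
tcp_pos: [0.4378, 0.038, 0.2312]
tcp_rot: [0.135, 0.991, -0.0, 0.0]
force: [0.2, 0.3, -0.1]
grip_width: 0.0855
grip_force: 0.0
{'clock': 1.65, 'tcp_pos': [0.4368, 0.0398, 0.2311], 'tcp_rot': [0.1352, 0.9908, -0.0001, -0.0001], 'force': [-0.3626, 1.037, 0.908], 'grip_width': 0.0853, 'grip_force': 0.0}
[[325.1922621    0.         276.9058172 ]
 [  0.         325.1922621  211.87762447]
 [  0.           0.           1.        ]] [[ 2.685e-01  9.204e-01  2.844e-01  3.661e-01]
 [ 9.633e-01 -2.567e-01 -7.880e-02  5.790e-02]
 [ 5.000e-04  2.951e-01 -9.555e-01  3.747e-01]
 [ 0.000e+00  0.000e+00  0.000e+00  1.000e+00]]
```

View pics/w1.png

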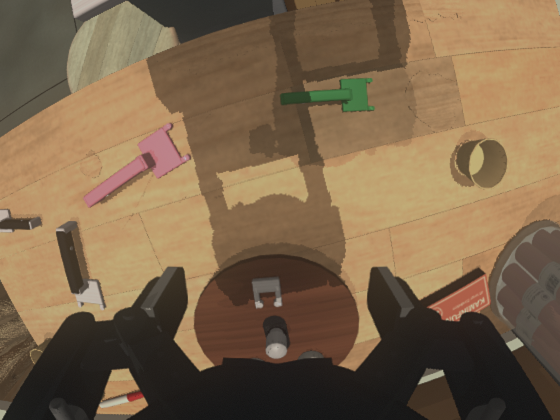

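The wrist view shows the clip at about (266,290), the spindle head at (276,345), the tray edges near (195,315) and (358,315), and the fork at (80,270), clear of its neighbours. Next I'll measure the clip, spindle and slot from this.

```bash
cat >> h.py <<'E'
def wray(c,u,v):
    K=np.array(c['intrinsics']);T=np.array(c['cam_to_world'])
    x=(np.array([u,v])-K[:2,2])/K[0,0]; r=np.hypot(*x)+1e-12
    d=np.r_[np.sin(r)*x/r,np.cos(r)]; return T[:3,3],T[:3,:3]@d
def wonz(c,u,v,z):
    o,d=wray(c,u,v); return o+d*(z-o[2])/d[2]
def rect(c,mask,z,on,name,mina=30,show=True):
    n,l,s,ce=cv2.connectedComponentsWithStats(mask.astype(np.uint8)); out=[]
    for i in range(1,n):
        if s[i,4]<mina: continue
        p=np.argwhere(l==i)[:,::-1]
        w=np.array([on(c,u,v,z)[:2] for u,v in p]); r=cv2.minAreaRect((w*1000).astype(np.float32))
        print(name,s[i].tolist(),'cen',w.mean(0).round(4),'rect',np.round(r[0],1),np.round(r[1],1),round(r[2],1)); out.append(w)
    return out
def box(m,x0,y0,x1,y1):
    o=np.zeros(m.shape,np.uint8); o[y0:y1,x0:x1]=m[y0:y1,x0:x1]; return o
E
python3 - <<'E'
from h import *
c=dict(np.load('pics/w1.npz'));f=c['frame'];h=cv2.cvtColor(f,cv2.COLOR_BGR2HSV)
gray=(h[...,1]<75)&(h[...,2]>95)
rect(c,box(gray,245,270,290,312),.042,wonz,'clip')
rect(c,box(gray,260,325,292,360),.075,wonz,'spin')
rect(c,box(gray,60,270,110,315),.008,wonz,'blade')
rect(c,box(h[...,2]<70,50,215,100,290),.036,wonz,'handle')
cv2.imwrite('pics/w1c.png',cv2.resize(f[240:365,185:365],None,fx=4.4,fy=4.4,interpolation=cv2.INTER_CUBIC))
b=dict(np.load('pics/t1.npz'));h=cv2.cvtColor(b['frame'],cv2.COLOR_BGR2HSV)
g=(h[...,1]<70)&(h[...,2]>140)
rect(b,box(g,250,195,285,222),.042,onz,'clipT');rect(b,box(g,260,175,285,190),.075,onz,'spinT')
t=box((h[...,2]<165)&(h[...,0]<16),230,140,314,226);cs=max(cv2.findContours(t,0,1)[0],key=cv2.contourArea);e=cv2.fitEllipse(cv2.convexHull(cs));print('tray',e,onz(b,*e[0],.034))
y=box((h[...,2]>150).astype(np.uint8),245,150,300,172);rect(b,y,.05,onz,'tea')
E
```

```text
clip [252, 280, 30, 29, 471] cen [ 0.5568 -0.0078] rect [560.6  -8.4] [32.6 38. ] 79.5
spin [266, 343, 21, 16, 269] cen [ 0.6218 -0.0144] rect [622.3 -14.5] [24.  24.7] 74.5
blade [72, 279, 33, 31, 484] cen [ 0.5251 -0.2776] rect [ 522.5 -283.5] [58.  51.9] 76.7
handle [57, 232, 26, 58, 744] cen [ 0.4588 -0.2582] rect [ 460.  -258.4] [25.6 86.6] 75.3
clipT [263, 198, 13, 14, 117] cen [ 0.5563 -0.0076] rect [558.5  -8.2] [34.4 37.7] 82.0
spinT [267, 178, 8, 8, 48] cen [ 0.6241 -0.0148] rect [623.7 -14.4] [20.1 20.1] 89.1
tray ((270.7012634277344, 182.5214385986328), (73.54364776611328, 75.1777114868164), 22.38455581665039) [ 0.62460918 -0.01451787  0.034     ]
tea [245, 150, 9, 6, 30] cen [0.7145 0.0511] rect [711.8  47.3] [23.3 14.6] 89.2
tea [289, 150, 11, 9, 48] cen [ 0.7097 -0.0896] rect [712.5 -89.7] [37.4 18.3] 50.3
tea [254, 156, 12, 12, 120] cen [0.6851 0.0173] rect [685.   17.1] [32.1 32.2] 89.2
tea [281, 158, 12, 12, 114] cen [ 0.6773 -0.0615] rect [678.  -61.5] [32.1 32.2] 89.1
```

View pics/w1c.png

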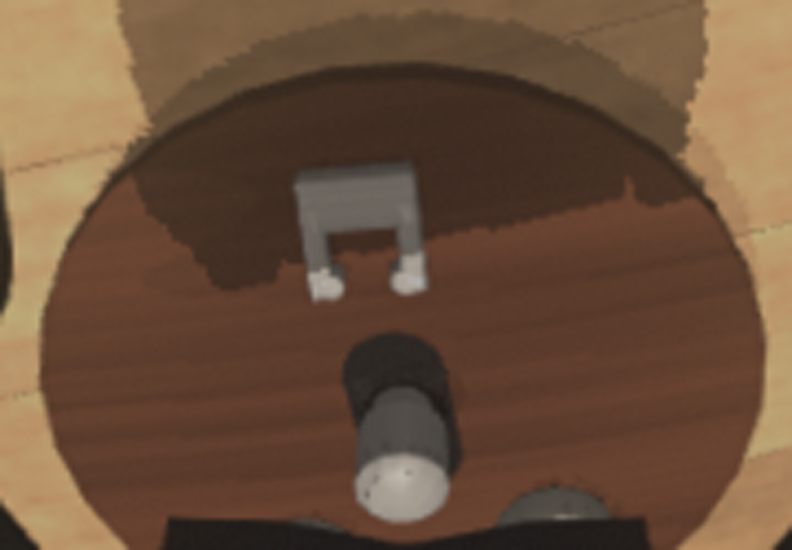

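Clip bore is at about (0.5655,-0.0095) with heading −9°, the spindle at (0.623,-0.0145), and the stand heading is about −5.5°. The fork origin is at about (0.460,-0.265) with heading −14.5°. I'll go over the fork and descend.

```bash
python3 -m creep '[[0.065,-0.955,0,0.016,0],[0.065,-0.955,0,0.016,0],[0.065,-0.955,0,0.016,0],[0.065,-0.955,0,0.016,0],[0.065,-0.955,0,0.016,0]]' >/dev/null; python3 -m creep '[[0.065,-0.955,0,0.016,0],[0.065,-0.955,0,0.016,0],[0.065,-0.955,0,0.016,0],[0,0,-0.9,0,0],[0,0,-0.9,0,0]]'>/dev/null;  python3 -m creep '[[0,0,-0.9,0,0],[0,0,-0.6,0,0],[0,0,-0.3,0,0],[0,0,0,0,0],[0,0,0,0,0]]'
python3 - <<'E'
from h import *
c=cap('wrist','w2.png');st()
E
```

```text
clock: 3.15
tcp_pos: [0.4575, -0.2638, 0.0881]
tcp_rot: [0.124, 0.992, -0.0, 0.0]
force: [0.4, -0.4, -0.6]
grip_width: 0.0429
grip_force: 0.0
{'clock': 3.2, 'tcp_pos': [0.4577, -0.264, 0.0884], 'tcp_rot': [0.1243, 0.9922, -0.0004, 0.0007], 'force': [0.3031, -0.847, 0.4298], 'grip_width': 0.0428, 'grip_force': 0.0}
```

View pics/w2.png

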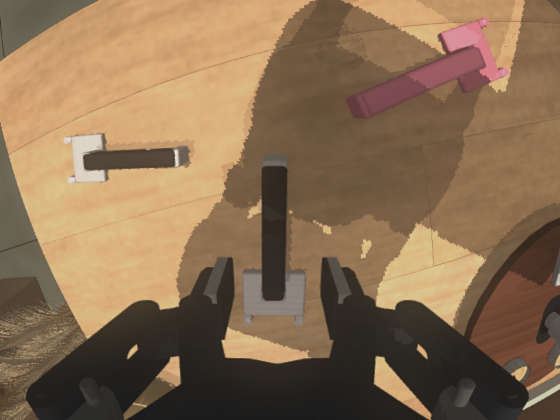

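The fork handle is at (274,165–300), midway between the fingers and parallel to them, with its tines away at (275,320). I'll descend and grip.

```bash
python3 -m creep '[[0,0,-0.8,0,0],[0,0,-0.6,0,0],[0,0,-0.4,0,0],[0,0,-0.17,0,0],[0,0,0,0,0]]' ; python3 -m creep '[[0,0,0,0,-0.4],[0,0,0,0,-0.8],[0,0,0,0,-1],[0,0,0,0,-1],[0,0,0,0,-1]]' 80;python3 -m creep '[[0,0,0,0,-1],[0,0,0,0,-1]]'
```

```text
clock: 3.7
tcp_pos: [0.4572, -0.264, 0.0088]
tcp_rot: [0.124, 0.992, -0.0, 0.0]
force: [-0.1, -0.5, 0.0]
grip_width: 0.0426
grip_force: 0.0
clock: 4.2
tcp_pos: [0.4577, -0.2645, 0.0098]
tcp_rot: [0.125, 0.992, -0.001, 0.001]
force: [-0.6, -0.2, 10.5]
grip_width: 0.0148
grip_force: 78.4
clock: 4.4
tcp_pos: [0.4577, -0.2645, 0.0098]
tcp_rot: [0.125, 0.992, -0.001, 0.001]
force: [-1.5, -1.2, 10.4]
grip_width: 0.0147
grip_force: 78.4
```

```bash
python3 -m creep '[[0,0,0.5,0,-1],[0,0,0.8,0,-1],[0,0,0.7,0,-1],[0,0,0,0,-1]]' ; python3 -m creep '[[-0.07,0.9,0,0.16,-1],[-0.07,0.9,0,0.16,-1],[-0.07,0.9,0,0.16,-1],[-0.07,0.9,0,0.16,-1],[-0.07,0.9,0,0.16,-1]]'>/dev/null;python3 -m creep '[[-0.07,0.9,0,0.16,-1],[-0.07,0.9,0,0.16,-1],[0,0.39,0,0,-1],[0,0,0,0,-1],[0,0,0,0,-1]]'
python3 - <<'E'
from h import *
c=cap('wrist','w3.png');b=cap('top','t3.png');s=cap('scene','s3.png');st()
cv2.imwrite('pics/m3.png',np.vstack([np.hstack([cv2.resize(c['frame'],(420,315)),cv2.resize(b['frame'][140:260,200:360],(380,285))[:,:].copy() if 0 else cv2.copyMakeBorder(cv2.resize(b['frame'][140:260,200:360],(380,285)),0,30,0,0,0)]),cv2.copyMakeBorder(cv2.resize(s['frame'][140:260,220:380],(380,285)),0,0,0,420,0)]))
E
```

```text
clock: 4.8
tcp_pos: [0.4587, -0.2651, 0.0923]
tcp_rot: [0.124, 0.992, -0.002, 0.003]
force: [-0.4, -0.5, -1.9]
grip_width: 0.0148
grip_force: 78.2
clock: 5.8
tcp_pos: [0.4375, 0.0036, 0.0885]
tcp_rot: [0.046, 0.999, -0.0, 0.0]
force: [1.0, 0.3, -0.7]
grip_width: 0.0147
grip_force: 78.4
{'clock': 5.95, 'tcp_pos': [0.4376, 0.0028, 0.0885], 'tcp_rot': [0.0472, 0.9989, -0.0001, 0.0002], 'force': [0.4077, 0.8134, -1.4288], 'grip_width': 0.0145, 'grip_force': 78.3967}
```

View pics/m3.png

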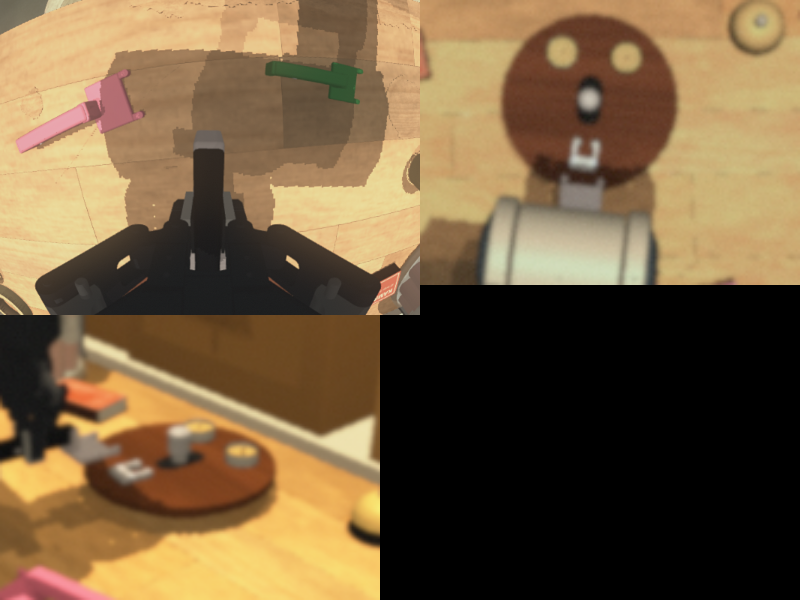

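The fork is held level and straight. In the top view its tines sit just behind the clip at about (580,180) in the crop, aligned with clip and spindle. I'll measure the blade edges from the top camera.

```bash
python3 - <<'E'
from h import *
b=dict(np.load('pics/t3.npz'));f=b['frame'];h=cv2.cvtColor(f,cv2.COLOR_BGR2HSV)
cr=h[195:232,252:290]
g=(h[...,1]<80)&(h[...,2]>75)
def local(w,o,a):
    d=w-np.array(o);ca,sa=np.cos(a),np.sin(a);return np.c_[d@[ca,sa],d@[-sa,ca]]
sp=(.6235,-.0145);a=np.radians(-5.5)
for nm,m,z in(('blade',box(g,252,213,292,228),.087),('clip',box(g,255,196,284,213),.042),('spin',box(g,262,174,282,190),.075)):
    for w in rect(b,m,z,onz,nm,15):
        l=local(w,sp,a)*1000;print(' local x',np.percentile(l[:,0],[0,2,50,98,100]).round(1),'y',np.percentile(l[:,1],[0,2,50,98,100]).round(1),l.mean(0).round(1))
print(h[205:228:1,262:284:3,2]);print(h[205:228:1,262:284:3,1])
E
```

```text
blade [252, 213, 26, 15, 231] cen [ 0.5089 -0.002 ] rect [513.3   4.1] [70.8 39.7] 89.1
 local x [-134.1 -133.  -115.4  -95.2  -92.5] y [-26.9 -25.5   1.6  28.7  41.7] [-115.3    1.4]
clip [262, 197, 14, 16, 147] cen [ 0.5568 -0.0078] rect [559.   -8.3] [38.4 42.3] 82.8
 local x [-86.1 -84.4 -68.6 -45.9 -43.3] y [-18.9 -18.    1.   18.1  19.5] [-67.    0.2]
spin [266, 177, 11, 10, 87] cen [ 0.6239 -0.0151] rect [623.6 -15.8] [28.6 25.8] 89.1
 local x [-13.1 -12.7   0.8  13.2  13.6] y [-15.4 -13.8  -0.7  12.9  13.3] [ 0.4 -0.6]
[[113 179 144 126 157 103 105 104]
 [118 195 171 161 153 104 101 107]
 [114 201 191 191 151 102 103 105]
 [104 184 183 201 145  97 101 106]
 [ 88 143 150 182 128  82  94 104]
 [ 72 112 124 144  96  67  84  91]
 [ 58  80 102 111  74  58  69  72]
 [ 61  59  74  80  61  59  55  60]
 [ 69  60  58  58  58  58  60  59]
 [ 84  57  56  56  64  65  54  61]
 [ 89  58  62  56  76  72  52  54]
 [ 91  69  68  62  88  85  55  58]
 [112 103  88  80 101  90  59  70]
 [130 125 119 108 115  87  80  98]
 [136 138 136 133 131  95 105 117]
 [140 142 137 140 140 108 121 127]
 [138 1
[... 344 characters left out ...]
 [ 47  14  17  15  16 155 157 168]
 [ 43  16  19  20  20 165 155 154]
 [ 67  27  27  19  37 148 155 151]
 [127  54  48  32  72 163 163 159]
 [121 117  76  54 100 151 172 149]
 [ 92 149 149 123 132 136 157 173]
 [ 67 139 141 155 116 118 151 150]
 [ 60 136 115 155  87  78 172 170]
 [ 59  96 101 132  55  54 176 154]
 [ 39  50  58  77  43  65 173 135]
 [ 31  37  41  42  33  73 147 128]
 [ 30  31  34  35  35  83 121 129]
 [ 33  32  34  31  35  94 129 131]
 [ 31  31  31  31  31 102 127 125]
 [ 32  29  29  31  33 108 125 126]
 [ 30  26  28  30  33 104 130 122]
 [ 30  30  33  29  32 111 126 126]
 [ 28  31  31  31  31 109 128 125]
 [ 31  29  34  28  33 117 130 127]
 [ 43  37  36  35  36 111 122 127]]
```

```bash
python3 - <<'E'
from h import *
b=dict(np.load('pics/t3.npz'));S=cv2.cvtColor(b['frame'],cv2.COLOR_BGR2HSV)[...,1].astype(float)
a=np.radians(-5.5);n=np.array([-np.sin(a),np.cos(a)]);t=np.array([np.cos(a),np.sin(a)]);sp=np.array([.6235,-.0147])
def edges(r,th,x0,x1,z):
    row=S[r,x0:x1]; i=np.where(row<th)[0]; L,R=i[0],i[-1]
    l=L-(th-row[L])/(row[L-1]-row[L]); rr=R+(th-row[R])/(row[R+1]-row[R])
    P=[onz(b,x0+q,r,z)[:2]-sp for q in(l,rr)]
    return [round(p@n*1000,1) for p in P]+[round((P[0]+P[1])@n*500,2)]
for r in range(219,227): print(r,edges(r,75,250,290,.087))
for r in range(205,211): print(r,edges(r,85,255,285,.042))
E
```

```text
219 [np.float64(26.0), np.float64(-26.2), np.float64(-0.09)]
220 [np.float64(26.1), np.float64(-25.8), np.float64(0.17)]
221 [np.float64(25.9), np.float64(-25.3), np.float64(0.32)]
222 [np.float64(25.8), np.float64(-25.4), np.float64(0.22)]
223 [np.float64(25.5), np.float64(-25.5), np.float64(0.02)]
224 [np.float64(26.1), np.float64(-25.3), np.float64(0.41)]
225 [np.float64(25.8), np.float64(-25.4), np.float64(0.18)]
226 [np.float64(26.5), np.float64(-25.4), np.float64(0.54)]
205 [np.float64(19.2), np.float64(-18.3), np.float64(0.45)]
206 [np.float64(20.1), np.float64(-18.2), np.float64(0.99)]
207 [np.float64(20.7), np.float64(-18.5), np.float64(1.11)]
208 [np.float64(21.0), np.float64(-19.0), np.float64(0.98)]
209 [np.float64(20.8), np.float64(-19.1), np.float64(0.85)]
210 [np.float64(19.8), np.float64(-18.4), np.float64(0.68)]
```

```bash
python3 -m creep '[[0,0.016,-0.5,0,-1],[0,0,-0.4,0,-1],[0,0,-0.18,0,-1],[0,0,0,0,-1],[0,0,0,0,-1]]' ; python3 -m creep '[[0.075,-0.007,0,0,-1],[0.075,-0.007,0,0,-1],[0.075,-0.007,0,0,-1],[0.075,-0.007,0,0,-1],[0,0,0,0,-1]]'
python3 - <<'E'
from h import *
b=cap('top','t4.png');s=cap('scene','s4.png');st()
cv2.imwrite('pics/m4.png',np.hstack([cv2.resize(b['frame'][155:245,230:310],(400,450)),cv2.resize(s['frame'][160:250,240:320],(400,450))]))
E
```

```text
clock: 6.45
tcp_pos: [0.4375, 0.004, 0.0456]
tcp_rot: [0.047, 0.999, -0.0, 0.0]
force: [-0.3, -0.7, -1.1]
grip_width: 0.0145
grip_force: 78.3
clock: 6.95
tcp_pos: [0.4501, 0.0032, 0.0454]
tcp_rot: [0.047, 0.999, -0.0, 0.0]
force: [0.8, -0.3, -1.6]
grip_width: 0.0143
grip_force: 78.3
{'clock': 7.05, 'tcp_pos': [0.4494, 0.0032, 0.0453], 'tcp_rot': [0.0466, 0.9989, 0.0, -0.0], 'force': [-0.0123, -0.4952, -0.6467], 'grip_width': 0.0148, 'grip_force': 78.3174}
```

View pics/m4.png

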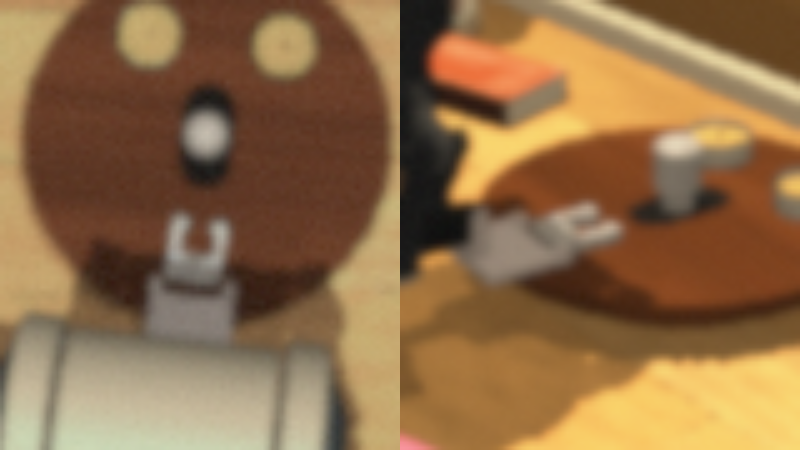

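The tines straddle the clip's bridge, at about (148–238, 280) in the left panel, and the blade clears the tray. I'll push forward until the nibs are just short of the neck.

```bash
python3 -m creep '[[0.05,-0.005,0,0,-1],[0.05,-0.005,0,0,-1],[0.05,-0.005,0,0,-1],[0.05,-0.005,0,0,-1],[0.05,-0.005,0,0,-1]]' |grep -E 'force|pos'; python3 -m creep '[[0.05,-0.005,0,0,-1],[0.05,-0.005,0,0,-1],[0.05,-0.005,0,0,-1],[0.05,-0.005,0,0,-1],[0.05,-0.005,0,0,-1]]'|grep -E 'force|pos'; python3 -m creep '[[0.05,-0.005,0,0,-1],[0.05,-0.005,0,0,-1],[0.05,-0.005,0,0,-1],[0.05,-0.005,0,0,-1],[0.05,-0.005,0,0,-1]]'|grep -E 'force|pos'; python3 -m creep '[[0.05,-0.005,0,0,-1],[0.05,-0.005,0,0,-1],[0.05,-0.005,0,0,-1],[0.05,-0.005,0,0,-1],[0,0,0,0,-1]]'|grep -E 'force|pos'
python3 - <<'E'
from h import *
b=cap('top','t5.png');s=cap('scene','s5.png');st()
cv2.imwrite('pics/m5.png',np.hstack([cv2.resize(b['frame'][155:245,230:310],(400,450)),cv2.resize(s['frame'][160:250,240:320],(400,450))]))
E
```

```text
tcp_pos: [0.4596, 0.0022, 0.0453]
force: [-0.8, -1.1, -1.1]
grip_force: 78.3
tcp_pos: [0.4696, 0.0012, 0.0453]
force: [-0.2, -0.1, -0.8]
grip_force: 78.2
tcp_pos: [0.4795, 0.0002, 0.0452]
force: [-0.3, 0.1, -0.7]
grip_force: 78.2
tcp_pos: [0.4878, -0.0006, 0.0453]
force: [0.2, -0.2, -1.8]
grip_force: 78.3
{'clock': 9.15, 'tcp_pos': [0.4874, -0.0006, 0.0453], 'tcp_rot': [0.0466, 0.9989, 0.0, 0.0], 'force': [-0.1463, 0.3233, -0.6368], 'grip_width': 0.0143, 'grip_force': 78.2508}
```

View pics/m5.png

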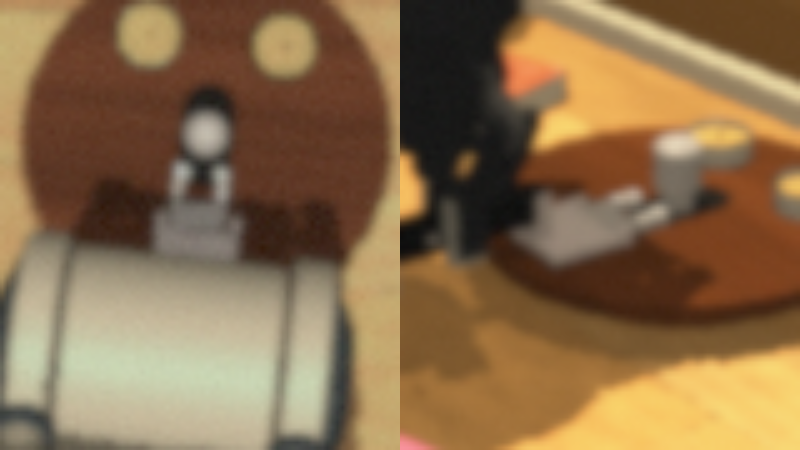

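The clip is seated in the pocket, with its nibs at (205,185) just behind the spindle at (205,135) in the left panel. Now small steps, watching the force.

```bash
python3 -m creep '[[0.05,-0.005,0,0,-1],[0.05,-0.005,0,0,-1],[0.05,-0.005,0,0,-1],[0.05,-0.005,0,0,-1],[0,0,0,0,-1]]'|grep -E '^force|pos';  python3 -m creep '[[0.05,-0.005,0,0,-1],[0,0,0,0,-1]]'|grep -E '^force|pos';  python3 -m creep '[[0.05,-0.005,0,0,-1],[0,0,0,0,-1]]'|grep -E '^force|pos'; python3 -m creep '[[0.05,-0.005,0,0,-1],[0,0,0,0,-1]]'|grep -E '^force|pos'
```

```text
tcp_pos: [0.4958, -0.0014, 0.0453]
force: [-0.1, 0.1, -0.8]
tcp_pos: [0.4976, -0.0016, 0.0453]
force: [0.0, -0.7, -0.4]
tcp_pos: [0.4996, -0.0018, 0.0453]
force: [0.8, 0.9, -0.4]
tcp_pos: [0.5015, -0.002, 0.0453]
force: [-1.0, -1.3, -1.0]
```

```bash
python3 -m creep '[[0.05,-0.005,0,0,-1],[0,0,0,0,-1]]'|grep -E '^force|pos';  python3 -m creep '[[0.05,-0.005,0,0,-1],[0,0,0,0,-1]]'|grep -E '^force|pos';  python3 -m creep '[[0.05,-0.005,0,0,-1],[0,0,0,0,-1]]'|grep -E '^force|pos'
```

```text
tcp_pos: [0.5034, -0.0022, 0.0452]
force: [-2.2, -0.1, -0.3]
tcp_pos: [0.5053, -0.0024, 0.0452]
force: [-3.1, -1.2, -0.8]
tcp_pos: [0.5071, -0.0026, 0.0452]
force: [-3.9, -0.7, 0.9]
```

```bash
python3 -m creep '[[0.05,-0.005,0,0,-1],[0,0,0,0,-1]]'|grep -E '^force|pos';  python3 -m creep '[[0.05,-0.005,0,0,-1],[0,0,0,0,-1]]'|grep -E '^force|pos';  python3 -m creep '[[0.05,-0.005,0,0,-1],[0,0,0,0,-1]]'|grep -E '^force|pos'
```

```text
tcp_pos: [0.5089, -0.0028, 0.0451]
force: [-5.6, -0.6, 0.6]
tcp_pos: [0.5106, -0.0029, 0.0451]
force: [-6.7, -1.1, 0.5]
tcp_pos: [0.5123, -0.0031, 0.045]
force: [-8.8, -0.1, 0.6]
```

```bash
python3 -m creep '[[0.025,-0.0025,0,0,-1],[0,0,0,0,-1]]'|grep -E '^force|pos';  python3 -m creep '[[0.025,-0.0025,0,0,-1],[0,0,0,0,-1]]'|grep -E '^force|pos'
```

```text
tcp_pos: [0.513, -0.0031, 0.045]
force: [-10.3, -0.2, 2.2]
tcp_pos: [0.5138, -0.0032, 0.045]
force: [-10.4, -0.3, 3.1]
```

```bash
python3 -m creep '[[0.025,-0.0025,0,0,-1],[0,0,0,0,-1]]'|grep -E '^force|pos'
```

```text
tcp_pos: [0.5147, -0.0033, 0.045]
force: [-10.2, 0.6, 2.4]
```

```bash
python3 -m creep '[[0.025,-0.0025,0.01,0,-1],[0,0,0,0,-1]]'|grep -E '^force|pos'
```

```text
tcp_pos: [0.5157, -0.0034, 0.0453]
force: [-9.8, -0.3, 1.0]
```

```bash
python3 -m creep '[[0.025,-0.0025,0,0,-1],[0,0,0,0,-1]]'|grep -E '^force|pos'
```

```text
tcp_pos: [0.5167, -0.0035, 0.0453]
force: [-10.5, 0.4, 0.7]
```

```bash
python3 -c "
from h import *
b=cap('top','t6.png');st();b=cap('scene','s6.png');st()"
```

```text
{'clock': 12.5, 'tcp_pos': [0.5167, -0.0035, 0.0453], 'tcp_rot': [0.0466, 0.9989, 0.0001, -0.0017], 'force': [-11.3084, -0.3924, -0.203], 'grip_width': 0.0149, 'grip_force': 78.6936}
{'clock': 12.55, 'tcp_pos': [0.5167, -0.0035, 0.0453], 'tcp_rot': [0.0466, 0.9989, 0.0001, -0.0017], 'force': [-9.5876, 0.6346, 0.6502], 'grip_width': 0.0148, 'grip_force': 78.6925}
```

```bash
python3 - <<'E'
from h import *
for n in('t5','t6'):
    b=dict(np.load(f'pics/{n}.npz'));h=cv2.cvtColor(b['frame'],cv2.COLOR_BGR2HSV)
    g=(h[...,1]<80)&(h[...,2]>75)
    rect(b,box(g,255,160,290,215),.042,onz,n,10)
b5=cv2.imread('pics/t6.png');s=cv2.imread('pics/s6.png')
cv2.imwrite('pics/m6.png',np.hstack([cv2.resize(b5[165:215,248:293],(405,450),interpolation=cv2.INTER_CUBIC),cv2.resize(s[170:220,260:304],(396,450),interpolation=cv2.INTER_CUBIC)]))
E
```

```text
t5 [255, 177, 35, 38, 645] cen [ 0.5689 -0.0119] rect [585.8 -17.8] [ 99.3 108.4] 89.1
t6 [255, 172, 35, 43, 1024] cen [ 0.577  -0.0155] rect [593.2 -17.9] [ 99.4 123. ] 89.1
```

View pics/m6.png

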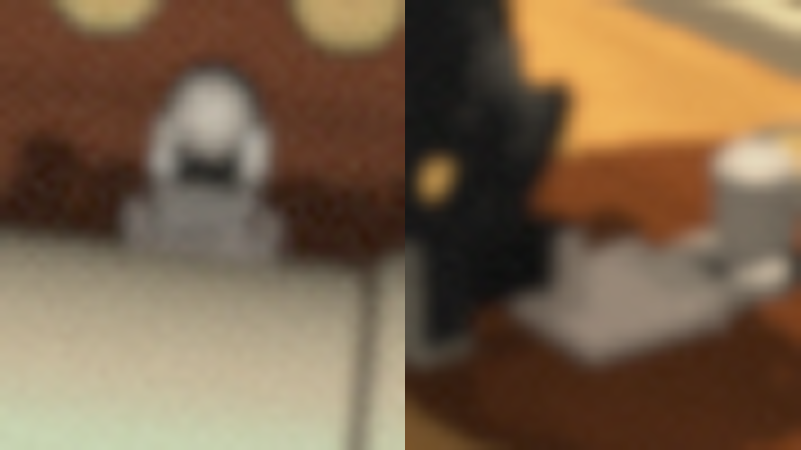

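The jaws straddle the spindle's neck, spread, with a dark gap still showing between bridge and head at (208,165). It isn't home yet, so I continue.

```bash
python3 -m creep '[[0.025,-0.0025,0,0,-1],[0,0,0,0,-1]]'|grep -E '^force|pos'
```

```text
tcp_pos: [0.5193, -0.0038, 0.0456]
force: [-1.5, -0.1, -0.2]
```

```bash
python3 -m creep '[[0.025,-0.0025,0,0,-1],[0,0,0,0,-1]]'|grep -E '^force|pos'
```

```text
tcp_pos: [0.5206, -0.0039, 0.0457]
force: [-3.2, -0.8, -1.5]
```

```bash
python3 -m creep '[[0.025,-0.0025,0,0,-1],[0,0,0,0,-1]]'|grep -E '^force|pos'
```

```text
tcp_pos: [0.5215, -0.004, 0.0456]
force: [-3.6, -0.4, -0.9]
```

The push peaked at about 10.5 N, then snapped down to 1.5 N and settled at 3.6 N with the bridge against the neck. I stop here and back the fork straight out.

```bash
python3 -m creep '[[-0.05,0.005,0,0,-1],[-0.05,0.005,0,0,-1],[-0.1,0.01,0,0,-1],[-0.1,0.01,0,0,-1],[-0.1,0.01,0,0,-1]]'|grep -E '^force|pos'; python3 -m creep '[[-0.2,0.02,0,0,-1],[-0.2,0.02,0,0,-1],[-0.3,0.03,0,0,-1],[-0.4,0.04,0,0,-1],[-0.4,0.04,0,0,-1]]'|grep -E '^force|pos'
python3 - <<'E'
from h import *
b=cap('top','t7.png');s=cap('scene','s7.png');st()
h=cv2.cvtColor(b['frame'],cv2.COLOR_BGR2HSV)
rect(b,box((h[...,1]<80)&(h[...,2]>75),255,160,290,205),.042,onz,'clip+spindle',10)
cv2.imwrite('pics/m7.png',np.hstack([cv2.resize(b['frame'][160:210,248:293],(405,450),interpolation=cv2.INTER_CUBIC),cv2.resize(s['frame'][170:220,260:304],(396,450),interpolation=cv2.INTER_CUBIC)]))
E
```

```text
tcp_pos: [0.5052, -0.0023, 0.0458]
force: [-0.1, -0.2, -1.7]
tcp_pos: [0.444, 0.0038, 0.0457]
force: [1.2, 0.3, -1.0]
{'clock': 14.25, 'tcp_pos': [0.4423, 0.004, 0.0456], 'tcp_rot': [0.0466, 0.9989, 0.0001, -0.0014], 'force': [0.3384, 0.7294, -1.6643], 'grip_width': 0.0147, 'grip_force': 78.2558}
clip+spindle [264, 177, 14, 16, 191] cen [ 0.6182 -0.0138] rect [618.1 -13.9] [38. 44.] 89.1
```

View pics/m7.png

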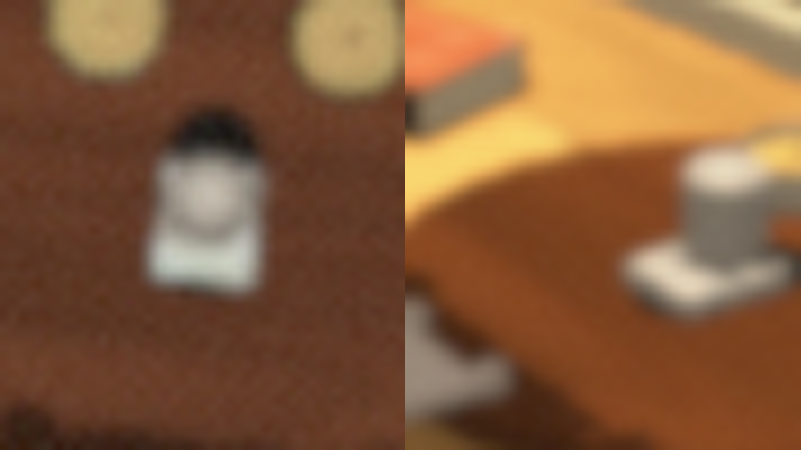

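The clip surrounds the neck at about (208,220) with no gap to the bridge, the spindle is back at rest and the fork is free. I'll take the fork back to its original spot.

```bash
python3 -m creep '[[0,0,0.5,0,-1],[0,-0.5,0.5,0,-1],[0.05,-0.9,0,-0.16,-1],[0.05,-0.9,0,-0.16,-1],[0.05,-0.9,0,-0.16,-1]]'|grep -E '^force|pos'; python3 -m creep '[[0.05,-0.9,0,-0.16,-1],[0.05,-0.9,0,-0.16,-1],[0.05,-0.9,0,-0.16,-1],[0.05,-0.8,0,-0.16,-1],[0,0,0,0,-1]]'|grep -E '^force|pos|rot';  python3 -m creep '[[0,0,-0.5,0,-1],[0,0,-0.5,0,-1],[0,0,-0.5,0,-1],[0,0,-0.3,0,-1],[0,0,0,0,-1]]'|grep -E '^force|pos|rot'
```

```text
tcp_pos: [0.4518, -0.1259, 0.086]
force: [1.3, 1.3, -2.0]
tcp_pos: [0.4604, -0.2685, 0.0859]
tcp_rot: [0.126, 0.992, -0.001, 0.001]
force: [-0.3, 0.9, -0.6]
tcp_pos: [0.4588, -0.2637, 0.0125]
tcp_rot: [0.124, 0.992, 0.001, -0.001]
force: [0.6, -0.5, -0.7]
```

```bash
python3 -m creep '[[0,0,-0.03,0,-1],[0,0,-0.03,0,-1],[0,0,0,0,-1]]'|grep -E '^force|pos'
```

```text
tcp_pos: [0.4597, -0.2646, 0.0119]
force: [0.3, -0.4, -0.3]
```

```bash
python3 -m creep '[[0,0,-0.02,0,-1],[0,0,0,0,-1]]'|grep -E '^force|pos'
```

```text
tcp_pos: [0.4595, -0.2645, 0.0107]
force: [-0.2, 0.3, -0.5]
```

```bash
python3 -m creep '[[0,0,-0.02,0,-1],[0,0,0,0,-1]]'|grep -E '^force|pos'; python3 -m creep '[[0,0,-0.01,0,-1],[0,0,0,0,-1]]'|grep -E '^force|pos'
```

```text
tcp_pos: [0.4595, -0.2644, 0.0098]
force: [0.2, 0.2, 2.9]
tcp_pos: [0.4595, -0.2645, 0.0098]
force: [-2.7, 0.8, 12.9]
```

The fork is down on the table. I'll open the fingers, rise, retreat and check.

```bash
python3 -m creep '[[0,0,0.01,0,-0.4],[0,0,0,0,0],[0,0,0,0,0],[0,0,0,0,0],[0,0,0.1,0,0]]'|grep -E 'force|width|pos'; python3 -m creep '[[0,0,0.4,0,0],[0,0,0.8,0,0],[0,0,0.9,0,0],[0,0,0.9,0,0],[0,0,0.9,0,0]]'|grep -E 'force|pos'; python3 -m creep '[[-0.2,-0.5,0.5,0,0],[-0.3,-0.9,0,0,0],[-0.3,-0.9,0,0,0],[-0.3,-0.9,0,0,0],[0,0,0,0,0]]'|grep -E 'force|pos'
python3 - <<'E'
from h import *
b=cap('top','t8.png');s=cap('scene','s8.png');st()
cv2.imwrite('pics/m8.png',np.vstack([cv2.resize(b['frame'][130:290,150:430],(700,400))[:, :],cv2.copyMakeBorder(cv2.resize(s['frame'][170:300,240:370],(200,200)),0,0,0,500,0)]))
h=cv2.cvtColor(b['frame'],cv2.COLOR_BGR2HSV)
rect(b,box((h[...,1]<70)&(h[...,2]>140),262,176,280,205),.042,onz,'clip',10)
y=box((h[...,2]>150).astype(np.uint8),250,152,297,172);rect(b,y,.05,onz,'tea',60)
rect(b,box((h[...,2]<70),330,190,380,260),.036,onz,'handle'); rect(b,box((h[...,1]<70)&(h[...,2]>140),340,200,380,235),.008,onz,'blade')
E
```

```text
tcp_pos: [0.4592, -0.2642, 0.0134]
force: [0.1, 0.6, 0.7]
grip_width: 0.0423
grip_force: 0.0
tcp_pos: [0.4591, -0.2642, 0.1714]
force: [0.7, -0.3, -0.7]
grip_force: 0.0
tcp_pos: [0.4141, -0.3963, 0.19]
force: [0.5, 0.4, -0.1]
grip_force: 0.0
{'clock': 18.25, 'tcp_pos': [0.4149, -0.3928, 0.1897], 'tcp_rot': [0.1253, 0.9921, 0.0002, -0.0001], 'force': [0.1252, -0.2319, -0.1323], 'grip_width': 0.0426, 'grip_force': 0.0}
clip [265, 178, 12, 14, 144] cen [ 0.6179 -0.0142] rect [618.1 -13.9] [32.2 38.1] 89.1
tea [254, 156, 12, 12, 121] cen [0.6851 0.0172] rect [685.   17.1] [32.1 32.2] 89.2
tea [281, 158, 12, 12, 117] cen [ 0.6775 -0.0614] rect [678.  -61.5] [32.1 32.2] 89.1
handle [351, 222, 11, 31, 157] cen [ 0.4581 -0.2616] rect [ 460.9 -263. ] [17.7 90.2] 74.8
blade [351, 206, 20, 20, 249] cen [ 0.5243 -0.2798] rect [ 525.  -279.8] [52.2 50.7] 75.1
```

View pics/m8.png

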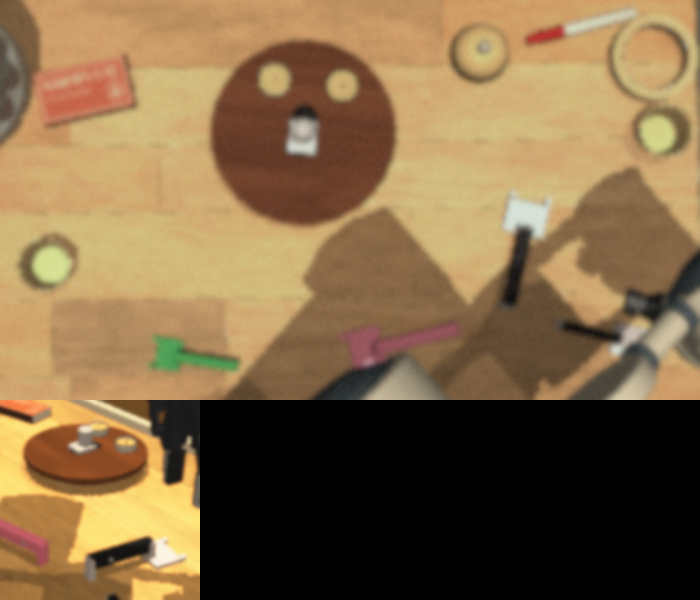

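The fork lies flat at about (520,250), clear of the tray. The clip is on the spindle at (302,135), the tealights haven't moved, and the robot touches nothing. Handing in.

```bash
python3 -c "
from station import order
print(order.sign_off())"
```

```text
the job is handed in; nothing more can be done
None
```

The clip snapped home on the spindle neck at a push of about 10.5 N. The fork is back flat on the table clear of the tray, the tealights and cup were left alone, and the job was handed in at about 18 s of the 67 s allowed.

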